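# Fit the intake filter of the purge-air pump and run its flange nut home

## Task

Fit the new pleated filter element over the stud of the purge-air pump so that it sits fully down on its seat. Then start the big flange nut on the stud's thread (set it on level and back it off until it drops in, so that it does not cross) and screw it down until its flange is snug on the element. Do not knock over or shove the black detector or the dropper bottle.

Things in the scene. Friction and masses are not known exactly. Their poses are not given: they have to be found in the camera images.
- pump: Fixed purge-air pump: low cast head, motor lying behind it, brass hose barb at +y, a steel stud standing up from the round filter seat on the head. Origin on the bench under the stud; z up, x towards the motor. 176 x 112 mm, the barb 20 mm more; head top 54 mm, small terminal box over the motor 81 mm above the bench, 60 to 96 mm behind the stud.
- filter_seat (a point): Centre of the flat round filter seat, 60 mm above the bench, on the stud's axis. A tapered locating boss, 37 mm in diameter at its foot, 26 mm at its top and 10 mm high, stands on it round the stud.
- stud_end (a point): Top of the stud, on its axis, 157 mm above the bench: a plain nose 5 mm high, below it the thread, 32 mm over its crests on a 22 mm core. Right-handed, three blunt starts 152 mm above the bench at 0, 120 and 240 degrees from the pump's x axis; 27 mm of travel a turn, 9 mm from thread to thread. Friction holds the nut: it does not run down by itself.
- element_mid (a point): Centre (half-way up) of the new filter element: an upright cylinder standing on the bench, 62 mm in diameter, 70 mm high, white pleated paper between black end caps 9 mm thick, a 42 mm bore right through; same both ways up, rigid, about 160 g. On the seat its top is 130 mm above the bench and the stud stands 27 mm out of it.
- nut_mid (a point): Centre (half-way up) of the steel flange nut, 38 mm high, about 220 g, on the bench flange down: round flange 64 mm in diameter, 6 mm thick, above it a hexagon 46 mm across flats, 32 mm high. z up its axis; its x axis is square to one pair of flats. Snug on the seated element it is 149 mm above the bench.
- nut_under (a point): Centre of the nut's underside. Bore 36 mm, 26 mm inside its three threads, whose ends lie 1.5 mm above it; 2 mm of play up and down in the thread. Set level on the stud, this point rests 142 to 151 mm above the bench, depending on the turn; anticlockwise (from above) it climbs until, within a third of a turn, it drops 9 mm; clockwise it then screws down, to 130 mm when snug.
- black_detector_mid (a point): Centre of a small black gas detector with a bright face, 80 x 171 x 47 mm, lying on the bench; a bystander.
- bottle_mid (a point): Centre of a small brown dropper bottle, 33 mm in diameter and 100 mm high, standing on the bench; a bystander.
Not all that is in view belongs to the job. Of the things like the part that bears nut_mid, leave any that is purple; of the rest the larger one is meant.

How it is judged (in metres and radians):
On the way, in this order (a step that is already met when the one before it is completed fails the run):
1. the filter element sits fully down on its seat, over the stud (horizontal distance between element_mid and filter_seat below 0.004 m and z of element_mid in the frame of pump below 0.097 m and angle between element_mid's own z axis and vertical below 0.06 rad), for 0.2 s.
2. the nut has dropped into the stud's thread, level and on its axis (horizontal distance between nut_mid and filter_seat below 0.004 m and z of nut_mid in the frame of pump below 0.1605 m and angle between nut_mid's own z axis and vertical below 0.1 rad), for 0.1 s.
At the end, for the whole second after the job is handed in: Element on the pump's seat (within 4 mm of the stud's axis, at most 1.5 mm off the seat, tilt under 3 degrees); nut screwed down on it (within 4 mm of the axis, tilt under 3.5 degrees, centre at most 150.5 mm above the bench). Both stay so once released (horizontal distance between each of element_mid, nut_mid and filter_seat below 0.004 m and z of element_mid in the frame of pump below 0.0965 m and angle between element_mid's own z axis and vertical below 0.05 rad and z of nut_mid in the frame of pump below 0.1505 m and angle between nut_mid's own z axis and vertical below 0.06 rad); the robot touches nothing.
It fails at once if the black detector or the dropper bottle is pushed more than 4 cm, or the bottle is tipped over (distance of any of black_detector_mid, bottle_mid from where it was at the start of the episode above 0.04 m or angle between bottle_mid's own z axis and vertical above 0.7 rad).
It also fails if it takes over 72 s, if anything falls off the work surface, if the arm or the gripper's body presses on something with over 40 N, if the wrist force passes 120 N, or if a joint passes its speed limit or range.

## Robot

A 6-joint arm with a two-finger parallel gripper is mounted at the origin on a cart in front of the work surface, level with it; the furniture and walls round the work are solid. World frame = base frame: x ahead of the robot, y to its left, z up, the work surface at z = 0. Lengths are in m, angles in degrees, forces in N, time in s.
With the tool pointing down it reaches from about 0.3 to 0.85 m from the base axis. Payload 4.2 kg.
Tool frame: the origin (TCP) lies between the finger pads; the fingertips stand 19 mm ahead of it and the grasp point (between the pads) is the TCP (ctrl.tcp_to_tips is the z of the fingertips in the tool frame, in m); z points along the fingers, y is the line along which they close (so a half turn about z gives the same grasp; the last joint's range is limited). The gripper opens to 91 mm and grips with 3 to 60 N. Pads are 32 mm wide; open, the fingers measure 118 mm over their backs; the gripper's body (76 mm by 178 mm) begins 60 mm behind the grasp point.
Start: joints at [-69.442, 18.312, 89.639, -0, 72.044, -1.146], TCP at [0.213, -0.534, 0.233] pointing down, gripper open.
Joint ranges: [-177.97, 177.97], [-48.28, 115.42], [12.27, 149.76], [-77.06, 257.06], [2.81, 150.46], [-146.56, 146.56]. Speed limits (degrees/s): [147.25, 147.25, 180, 180, 180, 180].

## Interface

Orientations are given as a 3x3 rotation matrix whose columns are the frame's x, y, z axes.
In Python, from cell import ctrl, optics, sign_off gives the robot as it stands. The module is installed in compiled form; this text tells all that it offers.
- The arm moves only by the tool servo_tool, never from a script. Its argument "commands" is one flat list of numbers, 7 for each row, row after row: the shift along the tool's x, y, z in m, then the turn, a rotation vector about the tool's x, y, z in degrees, then the finger opening in m, from 0 to 0.0912. In form: [dx, dy, dz, ax, ay, az, grip, dx, dy, dz, ax, ay, az, grip, ...]. A call has 1 to 20 rows; each row is the pose to reach, as a shift and turn from the pose commanded when the call began, along the tool's axes at that moment; what a row does not reach only later rows make up. A row lasts 1/10 s, in which the tool goes at most 50 mm and 8.59 degrees, less where a joint would pass 70% of its speed; a pose out of reach is approached as far as the arm can. A call with a gripper value outside its range is refused whole. The fingers move at their own pace and stop on an object; "force" is the grip in N (left out, the last holds). Time passes only in rows, so rows that repeat a pose let the fingers close. It gives the time, the measured TCP pose, the force, the opening and the grip force at its end, in the units of the state.
- ctrl.sense(): the state, without advancing time (a new reading comes with each control period).
- optics.read_camera(name): name is "scene" or "top"; returns the picture (384x512x3 uint8, red, green, blue); there is no depth.
- optics.camera_info(name): a dict with "vfov" (degrees; the focal length in pixels is half the picture's height over the tangent of half this angle, whatever the lens; pixels are square), "cx", "cy" (the principal point, pixels), "camera_from_world" (4x4, takes a point from world to camera coordinates). Camera axes: x right, y up, looking along -z (the intrinsics and any distortion apply to the point x, -y, -z); pixel columns grow to the right and rows downward; lengths in m; the calibration is good to about 2 mm. A picture is of the moment at which its call begins. camera_info takes no time and is no camera call.
- sign_off(): hands the job in; it is judged then, once.
The state is a dict: "clock": time; "joints": joint angles; "dq": joint speeds; "effort": joint torques, N m; "eef_pos": TCP position; "orientation": TCP orientation; "force": force on the tool from outside, world axes, zero at the start; "moment": the same for the moment, N m; "grip_width": finger opening in m; "gripper_force": force on a finger pad.
Only numpy, scipy, OpenCV 4.12 (cv2) and the standard library are available. Lean on these libraries where they do the work, as an engineer would, in place of code of your own. Each camera call takes 0.05 s, during which the arm holds its last target. There are 200 camera calls.

## Working session

There is one attempt and no reset: what is moved stays moved. The work goes in short steps, Python scripts to look and compute and a tool call to move; the robot and the scene stay as the last step left them, time stands still between calls to the robot, and variables do not carry over. Pictures are saved under pics/ and viewed, at most 10 in all, crops included, and the job is handed in when it is done.

Besides the shell and the picture viewer there is one more tool, called after "Emit:" by a JSON object that holds its "name" and its "arguments", one argument or row to a line. servo_tool: Moves the arm, as the interface text tells. Its arguments: {"type":"object","properties":{"commands":{"type":"array"},"force":{"type":"number"}},"required":["commands"]}

```bash
mkdir -p pics
python3 - <<'E'
from cell import ctrl, optics
import cv2,numpy as np
for n in("scene","top"):
    cv2.imwrite(f"pics/{n}0.png",optics.read_camera(n)[:,:,::-1]); print(n,optics.camera_info(n))
print(ctrl.sense())
E
```

```text
scene {'vfov': 42.185129923387834, 'cx': 248.57806722327274, 'cy': 185.779385930264, 'camera_from_world': array([[ 0.86943636, -0.49385149, -0.01382476, -0.46928116],
       [ 0.30507633,  0.51466269,  0.80128069, -0.2388243 ],
       [-0.38859858, -0.70088017,  0.59812886, -1.58109246],
       [ 0.        ,  0.        ,  0.        ,  1.        ]])}
top {'vfov': 46.946312081787525, 'cx': 247.47302167426906, 'cy': 191.69814298882014, 'camera_from_world': array([[-0.01674016, -0.9998314 ,  0.00754579, -0.04363834],
       [ 0.98590771, -0.01524974,  0.16659363, -0.54106364],
       [-0.16645047,  0.01022826,  0.98599677, -1.40911658],
       [ 0.        ,  0.        ,  0.        ,  1.        ]])}
{'clock': 0.1, 'joints': array([-6.94427512e+01,  1.83466633e+01,  8.96986826e+01, -3.55842979e-04,
        7.20448636e+01, -1.14788582e+00]), 'dq': array([ 0.09158738, -0.12083205, -0.13132533, -0.03931439, -0.03874743,
        0.06112066]), 'effort': array([-2.06644227e-04, -4.13331664e+01, -2.32510006e+01,  7.28645339e-02,
        4.21842153e-02, -4.40772283e-05]), 'eef_pos': array([ 0.21248431, -0.53384378,  0.23222249]), 'orientation': array([[ 9.29098730e-01,  3.69831364e-01, -5.58389839e-04],
       [ 3.69831785e-01, -9.29097564e-01,  1.47211892e-03],
       [ 2.56371108e-05, -1.57425413e-03, -9.99998761e-01]]), 'force': array([ 0.13461894,  0.49543692, -0.07873588]), 'moment': array([ 0.01314161, -0.0109871 ,  0.04960119]), 'gripper_force': 0.0, 'grip_width': 0.09133428012262546}
```

View pics/scene0.png

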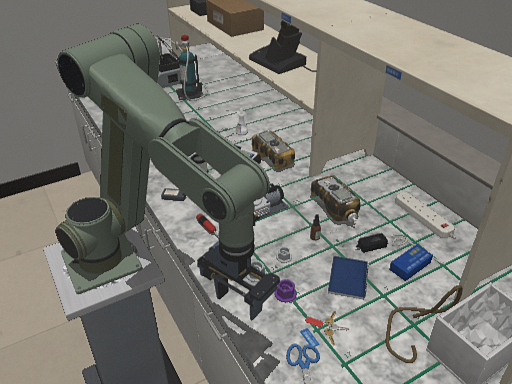

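View pics/top0.png

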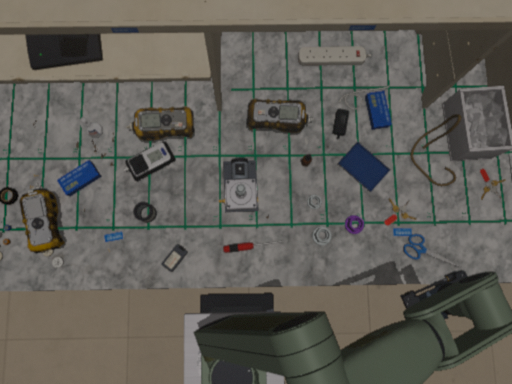

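The top view shows the pump at (240,190) with its motor up the image. Element candidates are the black rings at (144,212) and (8,195). Nut candidates are the grey rings at (322,235) and (314,201); the purple one at (354,225) is excluded. The detector is at (150,160) and the bottle at (306,160).

```bash
cat > h.py <<'E'
from cell import ctrl, optics
import cv2,numpy as np
def cam(n):
    i=optics.camera_info(n); return i['camera_from_world'],192/np.tan(np.radians(i['vfov']/2)),i['cx'],i['cy']
def proj(n,p):
    T,f,cx,cy=cam(n); c=T[:3,:3]@np.array(p,float)+T[:3,3]
    return np.array([cx+f*c[0]/-c[2], cy-f*c[1]/-c[2]])
def ray(n,u,v,z):
    T,f,cx,cy=cam(n); R=T[:3,:3]; o=-R.T@T[:3,3]
    d=R.T@np.array([(u-cx)/f,-(v-cy)/f,-1]); return o+d*(z-o[2])/d[2]
def shot(n,name): 
    im=optics.read_camera(n)[:,:,::-1].copy(); cv2.imwrite(f"pics/{name}.png",im); return im
E
python3 - <<'E'
from h import *
t=cv2.imread("pics/top0.png"); s=cv2.imread("pics/scene0.png")
a=cv2.resize(t[150:260,120:180],None,fx=4.5,fy=4.5,interpolation=2)
b=cv2.resize(t[150:260,215:332],None,fx=4.5,fy=4.5,interpolation=2)
cv2.imwrite("pics/c1.png",np.hstack([a,b]))
for nm,u,v,z in [("elem",144,212,.07),("ring2",8,195,.07),("nut1",322,235,.03),("nut2",314,201,.03),("purple",354,225,.03),("stud",240,188,.15),("bottle",306,160,.1),("det",150,160,.04)]:
    p=ray("top",u,v,z); print(nm,p.round(3),proj("scene",p).round())
E
```

```text
elem [0.475 0.28  0.07 ] [198. 158.]
ring2 [0.537 0.718 0.07 ] [169. 108.]
nut1 [ 0.395 -0.294  0.03 ] [255. 267.]
nut2 [ 0.508 -0.273  0.03 ] [282. 249.]
purple [ 0.426 -0.401  0.03 ] [283. 286.]
stud [ 0.534 -0.029  0.15 ] [251. 177.]
bottle [ 0.631 -0.241  0.1  ] [310. 214.]
det [0.654 0.271 0.04 ] [240. 153.]
```

View pics/c1.png

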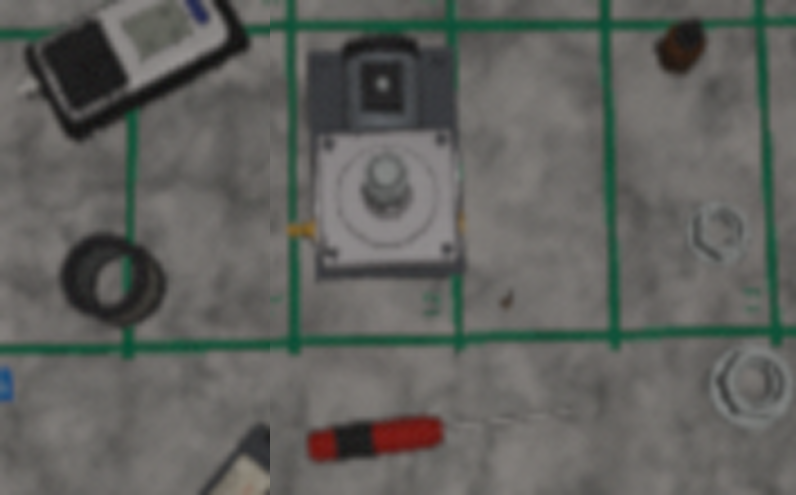

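The close crop confirms the choice. (144,212) is an upright black-capped tube, so it is the element. (322,235) is the larger grey hex flange nut and (314,201) the small one. Next I'll measure these more closely.

Run:
```python
from h import *
t=cv2.imread("pics/top0.png")
def crop(u,v,r,k): return cv2.resize(t[v-r:v+r,u-r:u+r],None,fx=k,fy=k,interpolation=cv2.INTER_CUBIC)
# element: dark blob, draw predicted circles
g=cv2.cvtColor(t,6); m=(g<75).astype(np.uint8); m[:190]=0; m[235:]=0; m[:,:125]=0; m[:,165:]=0
cs=max(cv2.findContours(m,0,1)[0],key=cv2.contourArea); x,y,w,h=cv2.boundingRect(cs); print("elem bbox",x,y,w,h)
def circ(im,c,z,rad,u,v,r,k,col):
    pts=[(proj("top",(c[0]+rad*np.cos(a),c[1]+rad*np.sin(a),z))-[u-r,v-r]+.5)*k for a in np.linspace(0,6.28,50)]
    cv2.polylines(im,[np.int32(pts)],True,col,1)
from scipy.optimize import least_squares
H=cv2.convexHull(cs)
def bb(c):
    P=np.array([proj("top",(c[0]+.031*np.cos(a),c[1]+.031*np.sin(a),z)) for z in(0,.07) for a in np.linspace(0,6.28,60)])
    return np.r_[P.min(0)-[x-.5,y-.5],P.max(0)-[x+w-.5,y+h-.5]]
s=least_squares(bb,[.475,.28]); e=s.x; print("elem",e.round(4),s.fun.round(2))
A=crop(144,212,22,9); circ(A,e,.07,.031,144,212,22,9,(0,255,0)); circ(A,e,0,.031,144,212,22,9,(0,0,255))
n=ray("top",322,235,.006);B=crop(322,235,22,9);circ(B,n,.006,.032,322,235,22,9,(0,0,255))
p=ray("top",241,187.3,.157);C=crop(241,195,33,6);circ(C,p,.157,.011,241,195,33,6,(0,255,0));circ(C,p,.060,.031,241,195,33,6,(0,0,255))
print("nut",n,"stud",p)
C=cv2.copyMakeBorder(C,0,0,0,0,0)
cv2.imwrite("pics/c2.png",np.hstack([cv2.resize(q,(260,260)) for q in(A,B,C)]))
```

```text
elem bbox 125 190 40 40
elem [0.4876 0.2866] [ 7.98  9.17 -8.38 -9.4 ]
nut [ 0.3969102  -0.29846356  0.006     ] stud [ 0.5353353  -0.03174769  0.157     ]
```

View pics/c2.png

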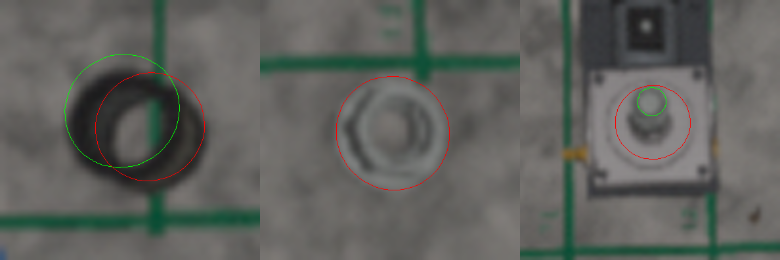

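Run:
```python
from h import *
from scipy.optimize import least_squares
t=cv2.imread("pics/top0.png"); k=8
def up(u,v,r): return cv2.resize(t[v-r:v+r,u-r:u+r],None,fx=k,fy=k,interpolation=cv2.INTER_CUBIC).astype(float)
def fit(mask,u,v,r,rings,c0,nm):
    cs=max(cv2.findContours(mask.astype(np.uint8),0,1)[0],key=cv2.contourArea); x,y,w,h=cv2.boundingRect(cs)
    b=np.array([x,y,x+w,y+h])/k+np.array([u-r,v-r]*2)-.5
    def f(c):
        P=np.array([proj("top",(c[0]+R*np.cos(a),c[1]+R*np.sin(a),z)) for z,R in rings for a in np.linspace(0,6.28,60)])
        return np.r_[P.min(0),P.max(0)]-b
    s=least_squares(f,c0); print(nm,b.round(1),s.x.round(4),s.fun.round(2))
A=up(144,212,16); g=A.mean(2); sat=A.max(2)-A.min(2); print(np.percentile(g,[2,10,30,50,80]))
for th in(50,60,68): fit((g<th)&(sat<25),144,212,16,[(0,.031),(.07,.031)],[.48,.28],"elem%d"%th)
B=up(322,234,15); g=B.mean(2); sat=B.max(2)-B.min(2); print(np.percentile(g,[10,50,70,80,90,97]))
for th in(112,120,130): fit((g>th)&(sat<22),322,234,15,[(.006,.032)],[.39,-.29],"nut%d"%th)
# hex orientation: 6-fold harmonic of brightness around hex, top plane
```

```text
[ 31.66666667  37.33333333  56.66666667  89.33333333 105.        ]
elem50 [133.4 201.9 156.  222.5] [0.4783 0.2851] [-0.5  -0.35  0.53  0.36]Traceback (most recent call last):
  File "<stdin>", line 13, in <module>
  File "<stdin>", line 11, in fit
    return func(*args, **kwargs)
    vector_fun = VectorFunction(
        fun_wrapped,
    ...<6 lines>...
        workers=workers
    )
    self._update_fun()
    ~~~~~~~~~~~~~~~~^^
    self.f = self.fun_wrapped(xp_copy(self.x))
             ~~~~~~~~~~~~~~~~^^^^^^^^^^^^^^^^^
    return np.atleast_1d(self.fun(x))
                         ~~~~~~~~^^^
    return self.f(x, *self.args, **self.kwargs)
           ~~~~~~^^^^^^^^^^^^^^^^^^^^^^^^^^^^^^
  File "<stdin>", line 9, in f
  File "h.py", line 6, in proj
    T,f,cx,cy=cam(n); c=T[:3,:3]@np.array(p,float)+T[:3,3]
              ~~~^^^
  File "h.py", line 4, in cam
    i=optics.camera_info(n); return i['camera_from_world'],192/np.tan(np.radians(i['vfov']/2)),i['cx'],i['cy']
ValueError: time passes only in moves, steps and waits
```

Emit:
{"name": "servo_tool", "arguments": {
  "commands": [0,0,0,0,0,0,0.0912]
}}

```text
clock: 0.2
eef_pos: [0.2126, -0.534, 0.2325]
orientation: [[0.929, 0.37, -0.0], [0.37, -0.929, 0.001], [0.0, -0.001, -1.0]]
force: [-0.1, 0.2, 0.2]
grip_width: 0.0911
gripper_force: 0.0
```

I ran that one-row hold call in the same batch as a script, so the two overlapped and the script crashed. That breaks the rule about no script running during a move. From now on I'll keep them strictly separate. Rerunning the nut measurement alone.

```bash
sed -i 's/^def cam(n):/import functools\n@functools.cache\ndef cam(n):/' h.py
python3 - <<'E'
from h import *
from scipy.optimize import least_squares
t=cv2.imread("pics/top0.png"); k=8
def up(u,v,r): return cv2.resize(t[v-r:v+r,u-r:u+r],None,fx=k,fy=k,interpolation=cv2.INTER_CUBIC).astype(float)
def fit(mask,u,v,r,rings,c0,nm):
    cs=max(cv2.findContours(mask.astype(np.uint8),0,1)[0],key=cv2.contourArea); x,y,w,h=cv2.boundingRect(cs)
    b=np.array([x,y,x+w,y+h])/k+np.array([u-r,v-r]*2)-.5
    def f(c):
        P=np.array([proj("top",(c[0]+R*np.cos(a),c[1]+R*np.sin(a),z)) for z,R in rings for a in np.linspace(0,6.28,60)])
        return np.r_[P.min(0),P.max(0)]-b
    s=least_squares(f,c0); print(nm,b.round(1),s.x.round(4),s.fun.round(2))
A=up(144,212,16); g=A.mean(2); sat=A.max(2)-A.min(2)
for th in(60,68): fit((g<th)&(sat<25),144,212,16,[(0,.031),(.07,.031)],[.48,.28],"elem%d"%th)
B=up(322,234,15); g=B.mean(2); sat=B.max(2)-B.min(2); print(np.percentile(g,[10,50,70,80,90,97]))
for th in(112,120,130): fit((g>th)&(sat<22),322,234,15,[(.006,.032)],[.39,-.29],"nut%d"%th)
# straightness of grid lines near v=157 and v=226 (green)
gr=(t[:,:,1].astype(int)-t[:,:,2]); 
for v0 in(88,157,226):
    P=[]
    for u in range(5,420,4):
        w=np.clip(gr[v0-12:v0+12,u]-25,0,None)
        if 0<w.sum() and (w>0).sum()<7: P.append((u,(w*np.arange(v0-12,v0+12)).sum()/w.sum()))
    P=np.array(P)
    for _ in range(4):
        q=np.polyfit(P[:,0],P[:,1],2); r=P[:,1]-np.polyval(q,P[:,0]); P=P[abs(r)<max(1,2*r.std())]
    print(v0,len(P),q, "sag px over 200:",q[0]*200**2)
E
```

```text
elem60 [133.  201.5 156.2 222.9] [0.4784 0.2853] [-0.2   0.02  0.21 -0.02]
elem68 [132.9 201.1 156.5 223.2] [0.4784 0.2851] [-0.01  0.39  0.01 -0.4 ]
[ 74.33333333  98.         103.66666667 107.         112.33333333
 118.66666667]
nut112 [316.5 225.9 330.5 241.9] [ 0.4007 -0.3036] [-2.59 -1.64  2.59  1.6 ]
nut120 [320.8 226.6 325.6 228.2] [ 0.4224 -0.3036] [-7.13 -8.85  7.13  8.67]Traceback (most recent call last):
  File "<stdin>", line 15, in <module>
  File "<stdin>", line 6, in fit
ValueError: max() iterable argument is empty
```

Emit:
{"name": "servo_tool", "arguments": {
  "commands": [0.55,-0.663,0,0,0,0,0.091,0.55,-0.663,0,0,0,0,0.091,0.55,-0.663,0,0,0,0,0.091,0.55,-0.663,0,0,0,0,0.091,0.55,-0.663,0,0,0,0,0.091,0.55,-0.663,0,0,0,0,0.091,0.55,-0.663,0,0,0,0,0.091,0.55,-0.663,0,0,0,0,0.091,0.55,-0.663,0,0,0,0,0.091,0.55,-0.663,0,0,0,0,0.091,0.55,-0.663,0,0,0,0,0.091,0.55,-0.663,0,0,0,0,0.091,0.55,-0.663,0,0,0,0,0.091,0.55,-0.663,0,0,0,0,0.091,0.55,-0.663,0,0,0,0,0.091,0.55,-0.663,0,0,0,0,0.091,0.55,-0.663,0,0,0,0,0.091,0.55,-0.663,0,0,0,0,0.091,0.55,-0.663,0,0,0,0,0.091,0.55,-0.663,0,0,0,0,0.091]
}}

```text
clock: 2.2
eef_pos: [0.4778, 0.284, 0.2325]
orientation: [[0.929, 0.37, -0.001], [0.37, -0.929, -0.002], [-0.002, 0.001, -1.0]]
force: [-0.9, -0.4, -0.2]
grip_width: 0.0913
gripper_force: 0.0
```

Run:
```python
from h import *
t=shot("top","top1"); s=shot("scene","scene1")
def c(im,u,v,ru,rv,W,H): return cv2.resize(im[v-rv:v+rv,u-ru:u+ru],(W,H),interpolation=cv2.INTER_CUBIC)
pn=proj("scene",(.398,-.3,.02)); ps=proj("scene",(.535,-.032,.1)); print(pn,ps)
a=c(t,322,235,15,15,390,390); b=c(s,int(pn[0]),int(pn[1]),15,15,390,390)
d=c(s,225,185,60,45,780,200)
for im in(a,b):
    g=im.astype(float); 
    im[:]=np.clip((g-40)*1.6,0,255)
cv2.imwrite("pics/c3.png",np.vstack([np.hstack([a,b]),d]))
```

```text
[256.67956789 269.89984219] [251.57856884 189.26447173]
```

View pics/c3.png

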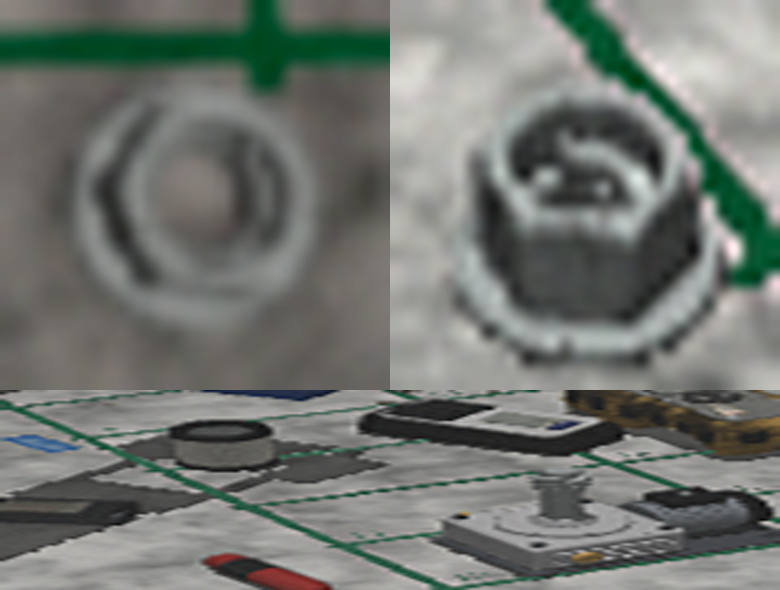

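The crop shows the nut's flange centre at about (321.5,235.4) in the top view. A hex corner points image-left, so the flats face roughly ±x, turned about -6°. The scene strip shows the element upright and the stud on the pump. Next I'll descend and do the first centring grip.

Emit:
{"name": "servo_tool", "arguments": {
  "commands": [0.0,-0.001,0.05,0,0,0,0.091,0,-0.001,0.1,0,0,0,0.091,0,-0.001,0.15,0,0,0,0.091,0,-0.001,0.177,0,0,0,0.091,0,-0.001,0.177,0,0,0,0.091,0,-0.001,0.177,0,0,0,0.055,0,-0.001,0.177,0,0,0,0.055,0,-0.001,0.177,0,0,0,0.055,0,-0.001,0.177,0,0,0,0.055,0,-0.001,0.177,0,0,0,0.055,0,-0.001,0.177,0,0,0,0.055],
  "force": 8
}}

```text
clock: 3.4
eef_pos: [0.479, 0.2864, 0.0576]
orientation: [[0.929, 0.37, 0.003], [0.37, -0.929, 0.001], [0.003, 0.0, -1.0]]
force: [-0.5, -1.5, 8.0]
grip_width: 0.0623
gripper_force: 8.0
```

Emit:
{"name": "servo_tool", "arguments": {
  "commands": [0,0,0,0,0,0,0.091,0,0,0,0,0,0,0.091,0,0,0,0,0,0,0.091,0,0,0,0,0,-90,0.091,0,0,0,0,0,-90,0.091,0,0,0,0,0,-90,0.091,0,0,0,0,0,-90,0.091,0,0,0,0,0,-90,0.091,0,0,0,0,0,-90,0.091,0,0,0,0,0,-90,0.091,0,0,0,0,0,-90,0.091,0,0,0,0,0,-90,0.091,0,0,0,0,0,-90,0.091,0,0,0,0,0,-90,0.091,0,0,0,0,0,-90,0.055,0,0,0,0,0,-90,0.055,0,0,0,0,0,-90,0.055,0,0,0,0,0,-90,0.055,0,0,0,0,0,-90,0.055,0,0,0,0,0,-90,0.055],
  "force": 8
}}

```text
clock: 5.4
eef_pos: [0.4781, 0.2861, 0.0559]
orientation: [[-0.37, 0.929, 0.0], [0.929, 0.37, -0.0], [-0.0, 0.0, -1.0]]
force: [-0.4, -0.4, -0.7]
grip_width: 0.0624
gripper_force: 8.0
```

Emit:
{"name": "servo_tool", "arguments": {
  "commands": [0,0,0,0,0,0,0.05,0,0,0,0,0,0,0.05,0,0,-0.04,0,0,0,0.05,0,0,-0.08,0,0,0,0.05,0,0,-0.12,0,0,0,0.05,0,0,-0.16,0,0,0,0.05,0,0,-0.19,0,0,0,0.05,-0.04,-0.01,-0.19,0,0,0,0.05,-0.08,-0.02,-0.19,0,0,0,0.05,-0.12,-0.03,-0.19,0,0,0,0.05,-0.16,-0.04,-0.19,0,0,0,0.05,-0.2,-0.05,-0.19,0,0,0,0.05,-0.24,-0.0645,-0.19,0,0,0,0.05,-0.28,-0.0645,-0.19,0,0,0,0.05,-0.3164,-0.0645,-0.19,0,0,0,0.05,-0.3164,-0.0645,-0.19,0,0,0,0.05,-0.3164,-0.0645,-0.19,0,0,0,0.05],
  "force": 25
}}

```text
clock: 7.1
eef_pos: [0.5348, -0.0321, 0.2454]
orientation: [[-0.368, 0.93, -0.001], [0.93, 0.368, 0.001], [0.001, -0.001, -1.0]]
force: [-0.4, 0.7, -1.6]
grip_width: 0.0619
gripper_force: 25.0
```

Run:
```python
from h import *
print({k:ctrl.sense()[k] for k in("clock","eef_pos","joints","grip_width")})
p=ctrl.sense()["eef_pos"]
s=shot("scene","scene2"); t=shot("top","top2")
a=s[105:215,200:310]; a=cv2.resize(a,None,fx=5,fy=5,interpolation=2)
for z,c in((p[2]+.0145,(0,255,0)),(p[2]-.056,(0,255,0))):
    pts=[(proj("scene",(p[0]+.031*np.cos(q),p[1]+.031*np.sin(q),z))-[200,105]+.5)*5 for q in np.linspace(0,6.28,40)]
    cv2.polylines(a,[np.int32(pts)],True,c,1)
for z,R in((.157,.011),(.06,.031)):
    pts=[(proj("scene",(.5353+R*np.cos(q),-.0317+R*np.sin(q),z))-[200,105]+.5)*5 for q in np.linspace(0,6.28,40)]
    cv2.polylines(a,[np.int32(pts)],True,(0,0,255),1)
cv2.imwrite("pics/c4.png",a)
```

```text
{'clock': 7.1, 'eef_pos': array([ 0.53479644, -0.0321363 ,  0.24543147]), 'joints': array([-4.68617365e+00,  1.43618127e+01,  9.34446343e+01,  3.09474639e-02,
        7.22796511e+01, -2.62913363e+01]), 'grip_width': 0.06194556306959454}
```

View pics/c4.png

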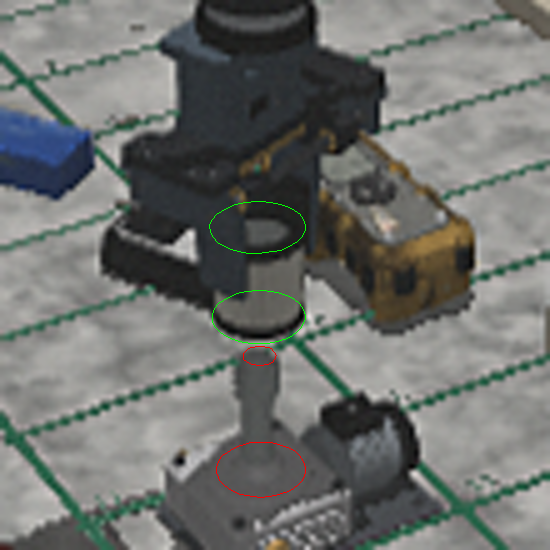

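The element hangs in line with the stud: its bore centre is at about (258,315) and the stud at (258,370) in the crop. Lowering it.

Emit:
{"name": "servo_tool", "arguments": {
  "commands": [0,0.0005,0.03,0,0,0,0.05,0,0.0005,0.055,0,0,0,0.05,0,0.0005,0.08,0,0,0,0.05,0,0.0005,0.1,0,0,0,0.05,0,0.0005,0.115,0,0,0,0.05,0,0.0005,0.12,0,0,0,0.05,0,0.0005,0.122,0,0,0,0.05,0,0.0005,0.122,0,0,0,0.05]
}}

```text
clock: 8.0
eef_pos: [0.5359, -0.031, 0.1245]
orientation: [[-0.371, 0.929, 0.001], [0.929, 0.371, -0.0], [-0.0, 0.001, -1.0]]
force: [0.1, -0.1, -1.4]
grip_width: 0.0618
gripper_force: 25.0
```

Emit:
{"name": "servo_tool", "arguments": {
  "commands": [0,0,0.003,0,0,0,0.05,0,0,0.006,0,0,0,0.05,0,0,0.008,0,0,0,0.05,0,0,0.0095,0,0,0,0.05,0,0,0.0095,0,0,0,0.05,0,0,0.0095,0,0,0,0.05]
}}

```text
clock: 8.6
eef_pos: [0.5357, -0.0316, 0.1158]
orientation: [[-0.37, 0.929, 0.001], [0.929, 0.37, -0.0], [-0.0, 0.001, -1.0]]
force: [-2.8, 0.8, 7.9]
grip_width: 0.0622
gripper_force: 25.0
```

Emit:
{"name": "servo_tool", "arguments": {
  "commands": [0,0,0,0,0,0,0.091,0,0,0,0,0,0,0.091,0,0,0,0,0,0,0.091,0,0,-0.04,0,0,0,0.091,0,0,-0.08,0,0,0,0.091,0,0,-0.12,0,0,0,0.091,-0.03,-0.04,-0.135,0,0,8,0.091,-0.06,-0.075,-0.135,0,0,16,0.091,-0.09,-0.11,-0.135,0,0,24,0.091,-0.12,-0.145,-0.135,0,0,28,0.091,-0.15,-0.18,-0.135,0,0,28,0.091,-0.18,-0.21,-0.135,0,0,28,0.091,-0.195,-0.228,-0.135,0,0,28,0.091,-0.195,-0.228,-0.135,0,0,28,0.091,-0.195,-0.228,-0.135,0,0,28,0.091]
}}

```text
clock: 10.1
eef_pos: [0.3958, -0.297, 0.2492]
orientation: [[0.111, 0.994, -0.0], [0.994, -0.111, 0.001], [0.001, -0.0, -1.0]]
force: [-0.1, -0.2, -0.2]
grip_width: 0.091
gripper_force: 0.0
```

Run:
```python
from h import *
p=ctrl.sense()["eef_pos"]; print(p)
s=shot("scene","scene3"); t=shot("top","top3")
def crop(im,n,u,v,r,S,rings):
    a=cv2.resize(im[v-r:v+r,u-r:u+r],(S,S),interpolation=2); k=S/(2*r)
    for x,y,z,R,c in rings:
        pts=[(proj(n,(x+R*np.cos(q),y+R*np.sin(q),z))-[u-r,v-r]+.5)*k for q in np.linspace(0,6.28,40)]
        cv2.polylines(a,[np.int32(pts)],True,c,1)
    return a
st=[(.5353,-.0317,.157,.011,(0,0,255)),(.5353,-.0317,.13,.031,(0,255,0)),(.5353,-.0317,.06,.031,(0,255,0))]
nu=[(.3956,-.2969,.006,.032,(0,0,255)),(.3956,-.2969,.038,.018,(0,255,0))]
cv2.imwrite("pics/c5.png",np.hstack([crop(t,"top",241,190,24,390,st),crop(s,"scene",256,270,24,390,nu)]))
```

```text
[ 0.39583392 -0.29700702  0.24919513]
```

View pics/c5.png

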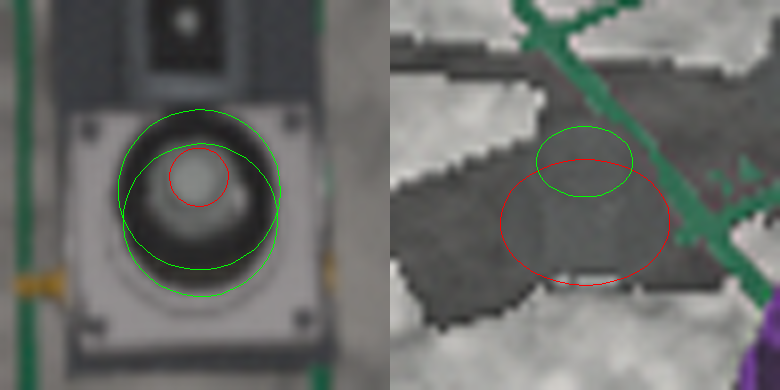

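```bash
python3 - <<'E'
from h import *
def tp(n): return cv2.imread(f"pics/{n}.png")
# stud vertical-edge midline in scene views at several heights (scene1, unoccluded) + nose in top
for n in("top0","top1","top3"):
    g=cv2.cvtColor(tp(n),6)[178:202,230:254]
    G=cv2.resize(g,None,fx=8,fy=8,interpolation=2)
    c=cv2.HoughCircles(cv2.GaussianBlur(G,(0,0),3),cv2.HOUGH_GRADIENT,1,30,param1=60,param2=8,minRadius=22,maxRadius=36)
    if c is not None:
        for q in c[0][:3]:
            u,v=(q[:2]+.5)/8-.5+[230,178]; print(n,round(u,1),round(v,1),"r",q[2]/8,ray("top",u,v,.157).round(4))
for n in ("scene1","scene3"):
    g=cv2.cvtColor(tp(n),6).astype(float)
    for z in(.150,.145,.14):
        c=proj("scene",(.5353,-.0317,z)); v=int(round(c[1])); u0=int(c[0])-10
        print(n,z,c.round(1),g[v,u0:u0+21].astype(int))
E
python3 - <<'E'
import cv2
g=cv2.cvtColor(cv2.imread("pics/top1.png"),6); print(g[180:200,232:252])
E
```

```text
top3 235.0 190.4 r 4.425 [ 0.5261 -0.0134  0.157 ]
scene1 0.15 [251.5 177.4] [146 145  99  94  93  68  77  78 111 125 126 115  93 101 150 143 141 146
 146 148 135]
scene1 0.145 [251.5 178.6] [ 64  66 140 142 163 119 129 130 137 142  97  76 101 171 102 144 145 143
 147 146 146]
scene1 0.14 [251.5 179.8] [143 138 159 159 160 144  87  96 103 105  86 106 152 139  72 150 153 151
 153 152 148]
scene3 0.15 [251.5 177.4] [49 51 53 52 50 52 52 53 53 44 45 32 33 45 53 61 48 52 53 52 49]
scene3 0.145 [251.5 178.6] [53 54 54 55 53 54 48 53 54 48 53 54 50 46 54 52 52 52 52 51 50]
scene3 0.14 [251.5 179.8] [57 53 53 52 54 49 53 55 51 42 40 40 35 44 51 51 53 47 53 53 49]
[[120 116 110 120 124 125 126 126 127 129 131 130 131 131 129 129 128 130
  127 112]
 [135 133 131 135 135 133 132 132 131 133 133 133 135 135 134 136 134 134
  131 112]
 [137 137 136 134 134 130 129 127 123 125 127 129 131 132 134 136 136 135
  133 126]
 [139 137 133 129 129 128 131 129 119 119 127 130 132 127 130 132 135 136
  136 134]
 [137 133 129 128 132 125 121 118 112 111 116 122 131 132 131 126 128 135
  136 136]
 [132 128 
[... 565 characters left out ...]
 142 141
  138 129]
 [140 140 133  96  79  93  98  99  99  99 103 107 100  93 115 138 142 141
  138 132]
 [141 141 135 109  77  79  90  99 100  97  95  93  89  93 113 136 141 142
  139 133]
 [142 142 139 118  81  70  77  88  91  84  82  77  83  95 115 137 142 142
  138 133]
 [143 143 141 130  98  74  71  71  74  80  79  76  89 104 126 139 142 141
  138 130]
 [141 142 144 138 118  94  83  74  79  98 102  94 100 118 137 142 143 142
  137 128]
 [141 142 142 141 133 117 100  91  92 101 104 102 118 133 141 142 142 141
  133 127]
 [138 142 142 143 142 135 124 112 111 113 116 118 133 141 143 143 143 137
  125 131]
 [129 138 143 144 144 142 139 135 133 135 136 135 142 142 143 142 140 130
  122 136]]
```

Emit:
{"name": "servo_tool", "arguments": {
  "commands": [0,0,0.03,0,0,-8,0.091,0,0,0.06,0,0,-16,0.091,0,0,0.09,0,0,-24,0.091,0,0,0.12,0,0,-32,0.091,0,0,0.14,0,0,-40,0.091,0,0,0.16,0,0,-48,0.091,0,0,0.17,0,0,-56,0.091,0,0,0.18,0,0,-60,0.091,0,0,0.2,0,0,-60,0.091,0,0,0.215,0,0,-60,0.091,0,0,0.219,0,0,-60,0.091,0,0,0.219,0,0,-60,0.091,0,0,0.219,0,0,-60,0.04,0,0,0.219,0,0,-60,0.04,0,0,0.219,0,0,-60,0.04,0,0,0.219,0,0,-60,0.04,0,0,0.219,0,0,-60,0.04,0,0,0.219,0,0,-60,0.04,0,0,0.219,0,0,-60,0.04,0,0,0.219,0,0,-60,0.04],
  "force": 10
}}

```text
clock: 12.2
eef_pos: [0.3959, -0.2973, 0.0306]
orientation: [[-0.806, 0.592, 0.0], [0.592, 0.806, -0.0], [-0.0, -0.0, -1.0]]
force: [-1.2, -0.9, 2.8]
grip_width: 0.0459
gripper_force: 10.0
```

Emit:
{"name": "servo_tool", "arguments": {
  "commands": [0,0,0,0,0,0,0.08,0,0,0,0,0,0,0.08,0,0,0,0,0,0,0.08,0,0,0,0,0,60,0.08,0,0,0,0,0,60,0.08,0,0,0,0,0,60,0.08,0,0,0,0,0,60,0.08,0,0,0,0,0,60,0.08,0,0,0,0,0,60,0.08,0,0,0,0,0,60,0.08,0,0,0,0,0,60,0.08,0,0,0,0,0,60,0.04,0,0,0,0,0,60,0.04,0,0,0,0,0,60,0.04,0,0,0,0,0,60,0.04,0,0,0,0,0,60,0.04,0,0,0,0,0,60,0.04,0,0,0,0,0,60,0.04],
  "force": 10
}}

```text
clock: 14.0
eef_pos: [0.3959, -0.2971, 0.0305]
orientation: [[0.109, 0.994, -0.0], [0.994, -0.109, -0.0], [-0.0, -0.0, -1.0]]
force: [-0.1, 0.9, -0.0]
grip_width: 0.0464
gripper_force: 10.0
```

Emit:
{"name": "servo_tool", "arguments": {
  "commands": [0,0,0,0,0,0,0.04,0,0,0,0,0,0,0.04,0,0,-0.04,0,0,0,0.04,0,0,-0.08,0,0,0,0.04,0,0,-0.12,0,0,0,0.04,0,0,-0.16,0,0,0,0.04,0,0,-0.18,0,0,0,0.04,0.04,0.015,-0.18,0,0,0,0.04,0.08,0.03,-0.18,0,0,0,0.04,0.12,0.045,-0.18,0,0,0,0.04,0.16,0.06,-0.18,0,0,0,0.04,0.2,0.075,-0.18,0,0,0,0.04,0.24,0.09,-0.18,0,0,0,0.04,0.27,0.105,-0.18,0,0,0,0.04,0.281,0.108,-0.18,0,0,0,0.04,0.281,0.108,-0.18,0,0,0,0.04,0.281,0.108,-0.18,0,0,0,0.04],
  "force": 30
}}

```text
clock: 15.7
eef_pos: [0.5332, -0.0303, 0.21]
orientation: [[0.11, 0.994, -0.002], [0.994, -0.11, -0.001], [-0.001, -0.002, -1.0]]
force: [-0.4, -0.6, -3.1]
grip_width: 0.0462
gripper_force: 30.0
```

Run:
```python
from h import *
S=ctrl.sense(); print(S["joints"].round(1),S["eef_pos"])
p=S["eef_pos"]
s=shot("scene","scene4"); u,v,r=252,172,36; k=550/(2*r)
a=cv2.resize(s[v-r:v+r,u-r:u+r],(550,550),interpolation=2)
for x,y,z,R,c in((p[0],p[1],p[2]-.0305,.032,(0,255,0)),(.5338,-.0297,.157,.011,(0,0,255)),(.5338,-.0297,.13,.031,(0,0,255))):
    pts=[(proj("scene",(x+R*np.cos(q),y+R*np.sin(q),z))-[u-r,v-r]+.5)*k for q in np.linspace(0,6.28,40)]
    cv2.polylines(a,[np.int32(pts)],True,c,1)
cv2.imwrite("pics/c6.png",np.clip(a*1.4,0,255))
```

```text
[-4.5 15.6 97.  -0.1 67.5  1.9] [ 0.53319773 -0.03028708  0.20998446][ WARN:0@1.038] global loadsave.cpp:1063 imwrite_ Unsupported depth image for selected encoder is fallbacked to CV_8U.
```

View pics/c6.png

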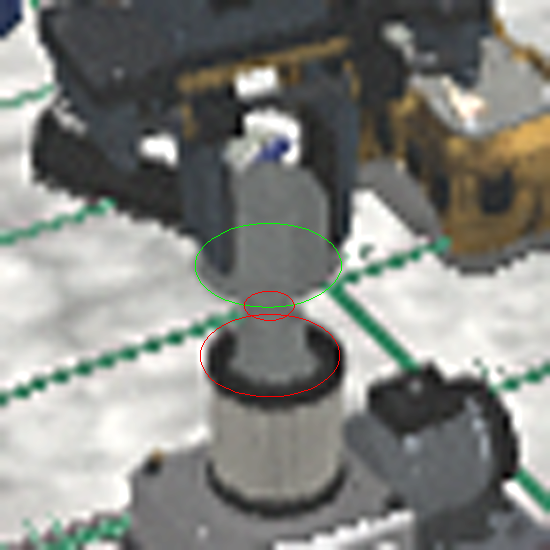

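Emit:
{"name": "servo_tool", "arguments": {
  "commands": [0,0,0.01,0,0,0,0.04,0,0,0.018,0,0,0,0.04,0,0,0.024,0,0,0,0.04,0,0,0.026,0,0,0,0.04,0,0,0.026,0,0,0,0.04]
}}

```text
clock: 16.25
eef_pos: [0.5338, -0.0298, 0.1839]
orientation: [[0.11, 0.994, -0.001], [0.994, -0.11, -0.0], [-0.0, -0.001, -1.0]]
force: [0.2, 0.3, -2.0]
grip_width: 0.0457
gripper_force: 30.0
```

Emit:
{"name": "servo_tool", "arguments": {
  "commands": [0,0,0.001,0,0,0,0.04,0,0,0.002,0,0,0,0.04,0,0,0.003,0,0,0,0.04,0,0,0.004,0,0,0,0.04,0,0,0.004,0,0,0,0.04]
}}

```text
clock: 16.75
eef_pos: [0.534, -0.0295, 0.1804]
orientation: [[0.11, 0.994, -0.0], [0.994, -0.11, -0.0], [-0.0, -0.0, -1.0]]
force: [-0.3, 0.2, -1.8]
grip_width: 0.0456
gripper_force: 30.0
```

Emit:
{"name": "servo_tool", "arguments": {
  "commands": [0,0,0.001,0,0,0,0.04,0,0,0.002,0,0,0,0.04,0,0,0.003,0,0,0,0.04,0,0,0.003,0,0,0,0.04]
}}

```text
clock: 17.15
eef_pos: [0.534, -0.0296, 0.1772]
orientation: [[0.11, 0.994, -0.0], [0.994, -0.11, -0.0], [-0.0, -0.0, -1.0]]
force: [-0.7, -0.5, -2.4]
grip_width: 0.0458
gripper_force: 30.0
```

Emit:
{"name": "servo_tool", "arguments": {
  "commands": [0,0,0.001,0,0,0,0.04,0,0,0.002,0,0,0,0.04,0,0,0.003,0,0,0,0.04,0,0,0.003,0,0,0,0.04]
}}

```text
clock: 17.55
eef_pos: [0.5342, -0.0296, 0.1763]
orientation: [[0.11, 0.994, 0.001], [0.994, -0.11, -0.0], [-0.0, 0.001, -1.0]]
force: [-2.7, 0.9, 7.6]
grip_width: 0.0455
gripper_force: 30.0
```

Emit:
{"name": "servo_tool", "arguments": {
  "commands": [0,-0.0004,-0.0005,0,0,-7,0.04,0,-0.0004,-0.001,0,0,-14,0.04,0,-0.0004,-0.0016,0,0,-21,0.04,0,-0.0004,-0.0021,0,0,-28,0.04,0,-0.0004,-0.0026,0,0,-35,0.04,0,-0.0004,-0.0032,0,0,-42,0.04,0,-0.0004,-0.0037,0,0,-49,0.04,0,-0.0004,-0.0041,0,0,-55,0.04,0,-0.0004,-0.0041,0,0,-55,0.04]
}}

```text
clock: 18.45
eef_pos: [0.5337, -0.0301, 0.18]
orientation: [[-0.753, 0.659, 0.001], [0.659, 0.753, -0.001], [-0.002, -0.0, -1.0]]
force: [-2.8, -0.5, 6.5]
grip_width: 0.0458
gripper_force: 30.0
```

Emit:
{"name": "servo_tool", "arguments": {
  "commands": [0,0,-0.0004,0,0,-5,0.04,0,0,-0.0008,0,0,-10,0.04,0,0,-0.001,0,0,-15,0.04,0,0,-0.001,0,0,-20,0.04,0,0,-0.001,0,0,-20,0.04]
}}

```text
clock: 18.95
eef_pos: [0.5343, -0.0294, 0.1802]
orientation: [[-0.932, 0.364, 0.002], [0.364, 0.932, 0.0], [-0.002, 0.001, -1.0]]
force: [-0.3, 1.1, 1.4]
grip_width: 0.0461
gripper_force: 30.0
```

Emit:
{"name": "servo_tool", "arguments": {
  "commands": [0,0,0,0,0,-4,0.04,0,0,0.001,0,0,-8,0.04,0,0,0.002,0,0,-12,0.04,0,0,0.003,0,0,-12,0.04,0,0,0.003,0,0,-12,0.04]
}}

```text
clock: 19.45
eef_pos: [0.5334, -0.0296, 0.1761]
orientation: [[-0.986, 0.164, -0.001], [0.164, 0.986, -0.0], [0.001, -0.0, -1.0]]
force: [-0.4, -0.4, -2.2]
grip_width: 0.0458
gripper_force: 30.0
```

Emit:
{"name": "servo_tool", "arguments": {
  "commands": [0,0,0.001,0,0,0,0.04,0,0,0.002,0,0,0,0.04,0,0,0.003,0,0,0,0.04,0,0,0.003,0,0,0,0.04]
}}

```text
clock: 19.85
eef_pos: [0.5337, -0.0296, 0.1739]
orientation: [[-0.987, 0.162, 0.0], [0.162, 0.987, -0.0], [-0.0, -0.0, -1.0]]
force: [-1.7, 0.5, 1.8]
grip_width: 0.0461
gripper_force: 30.0
```

Emit:
{"name": "servo_tool", "arguments": {
  "commands": [0,0,0.0005,0,0,7,0.04,0,0,0.001,0,0,14,0.04,0,0,0.0016,0,0,21,0.04,0,0,0.0021,0,0,28,0.04,0,0,0.0026,0,0,35,0.04,0,0,0.0032,0,0,42,0.04,0,0,0.0037,0,0,49,0.04,0,0,0.0042,0,0,56,0.04,0,0,0.0045,0,0,60,0.04,0,0,0.0045,0,0,60,0.04]
}}

```text
clock: 20.85
eef_pos: [0.5343, -0.0297, 0.1695]
orientation: [[-0.354, 0.935, 0.002], [0.935, 0.354, -0.0], [-0.001, 0.001, -1.0]]
force: [1.1, -0.1, 0.1]
grip_width: 0.0459
gripper_force: 30.0
```

Emit:
{"name": "servo_tool", "arguments": {
  "commands": [0,0,0.0005,0,0,7,0.04,0,0,0.001,0,0,14,0.04,0,0,0.0016,0,0,21,0.04,0,0,0.0021,0,0,28,0.04,0,0,0.0026,0,0,35,0.04,0,0,0.0032,0,0,42,0.04,0,0,0.0037,0,0,49,0.04,0,0,0.0042,0,0,56,0.04,0,0,0.0047,0,0,63,0.04,0,0,0.0052,0,0,70,0.04,0,0,0.0058,0,0,77,0.04,0,0,0.0063,0,0,84,0.04,0,0,0.0068,0,0,91,0.04,0,0,0.0073,0,0,98,0.04,0,0,0.0078,0,0,104,0.04,0,0,0.0078,0,0,104,0.04]
}}

```text
clock: 22.45
eef_pos: [0.5342, -0.0296, 0.1617]
orientation: [[0.993, 0.118, 0.001], [0.118, -0.993, -0.0], [0.001, 0.0, -1.0]]
force: [0.1, 0.2, 1.9]
grip_width: 0.0458
gripper_force: 30.0
```

Emit:
{"name": "servo_tool", "arguments": {
  "commands": [0,0,0.0004,0,0,5,0.04,0,0,0.0008,0,0,10,0.04,0,0,0.0012,0,0,15,0.04,0,0,0.0015,0,0,20,0.04,0,0,0.0017,0,0,25,0.04,0,0,0.0017,0,0,25,0.04]
}}

```text
clock: 23.05
eef_pos: [0.5342, -0.0297, 0.1605]
orientation: [[0.95, -0.311, 0.002], [-0.311, -0.95, -0.0], [0.002, -0.0, -1.0]]
force: [0.3, -0.8, 5.6]
grip_width: 0.0458
gripper_force: 30.0
```

Run:
```python
from h import *
S=ctrl.sense(); print(S["joints"].round(1),S["eef_pos"],S["force"],S["moment"])
```

```text
[ -4.4  18.  101.3  -0.   60.6 103.7] [ 0.53419863 -0.02971154  0.16046238] [ 0.2766967  -0.81777443  5.55442774] [ 0.0026682   0.20540307 -0.0532084 ]
```

Emit:
{"name": "servo_tool", "arguments": {
  "commands": [0,0,0,0,0,5,0.04,0,0,0,0,0,10,0.04,0,0,0,0,0,15,0.04,0,0,0,0,0,20,0.04,0,0,0,0,0,25,0.04,0,0,0,0,0,30,0.04,0,0,0,0,0,30,0.04]
}}

```text
clock: 23.75
eef_pos: [0.5341, -0.0314, 0.1605]
orientation: [[0.671, -0.741, 0.001], [-0.741, -0.671, -0.005], [0.005, 0.002, -1.0]]
force: [-0.9, -5.5, 6.0]
grip_width: 0.0505
gripper_force: 30.0
```

Run:
```python
from h import *
S=ctrl.sense(); print(S["joints"].round(1),S["eef_pos"],S["force"],S["moment"],S["orientation"].round(3).tolist())
```

```text
[ -4.4  18.  101.3  -0.3  60.6 133.6] [ 0.53412639 -0.03136964  0.16045909] [-0.89907376 -5.48162873  5.97245893] [-0.85696219  0.23857787  0.83684363] [[0.671, -0.741, 0.001], [-0.741, -0.671, -0.005], [0.005, 0.002, -1.0]]
```

The nut is tight: the torque rose to about 0.8 N m and the pads began to ride up the flats. Releasing and retreating.

Emit:
{"name": "servo_tool", "arguments": {
  "commands": [0,0,0,0,0,0,0.091,0,0,0,0,0,0,0.091,0,0,0,0,0,0,0.091,0,0,0,0,0,0,0.091,0,0,-0.02,0,0,0,0.091,0,0,-0.06,0,0,0,0.091,0,0,-0.1,0,0,0,0.091,-0.05,0.05,-0.13,0,0,0,0.091,-0.1,0.1,-0.15,0,0,0,0.091,-0.13,0.13,-0.15,0,0,0,0.091,-0.15,0.15,-0.15,0,0,0,0.091,-0.15,0.15,-0.15,0,0,0,0.091]
}}

```text
clock: 24.95
eef_pos: [0.318, -0.0169, 0.3099]
orientation: [[0.666, -0.746, 0.0], [-0.746, -0.666, 0.0], [-0.0, -0.0, -1.0]]
force: [0.7, 0.3, 0.8]
grip_width: 0.0909
gripper_force: 0.0
```

Run:
```python
from h import *
p=(.5338,-.0297)
o=[]
for n,u,v,r in(("scene",252,180,30),("top",241,190,26)):
    s=shot(n,n+"5"); k=390/(2*r)
    a=cv2.resize(s[v-r:v+r,u-r:u+r],(390,390),interpolation=2)
    for z,R,c in((.13,.032,(0,255,0)),(.168,.023,(0,0,255)),(.06,.031,(255,0,0))):
        pts=[(proj(n,(p[0]+R*np.cos(q),p[1]+R*np.sin(q),z))-[u-r,v-r]+.5)*k for q in np.linspace(0,6.28,40)]
        cv2.polylines(a,[np.int32(pts)],True,c,1)
    o.append(a)
cv2.imwrite("pics/c7.png",np.hstack(o))
```

```text
(no output)
```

View pics/c7.png

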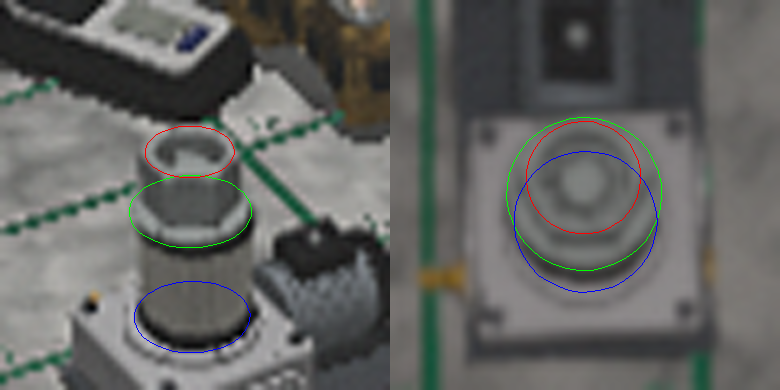

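The final view shows the element on its seat at about (192,315) and the nut level on top with its flange on the cap at about (190,210), both on the predicted circles. The gripper is clear, so I'm handing in.

```bash
python3 -c "
from cell import sign_off
print(sign_off())"
```

```text
the job is handed in; nothing more can be done
None
```

The element is on its seat and the flange nut is threaded and snug on it (final pictures and about 0.8 N m of turning torque); I handed the job in at about 25 s with no verdict returned, and early on one hold-still move call ran while a script was running, against the rules.

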